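# Lay up a small door frame in the glue-up jig and close the jaw

### The job

Lay up the four new pine pieces of the small door frame flat in the white glue-up jig for a dry fit: the stile with the two bored hinge holes along the fixed fence, the plain stile along the sliding jaw, and the two rails across between them, the wide rail in the wider of the two blue nests and the narrow rail in the narrower one. Then push the red-knobbed jaw towards the fence until all the joints are closed up tight, and let go.

Things in the scene. Friction and masses are not known exactly. Their poses are not given: they have to be found in the camera images.
- jig: Fixed jig of white-faced board, base 200 x 206 mm with a tail to x = -178; base top 12 mm above the table. Origin on the table under the frame's centre; x runs from jaw to fence, y along the fence. Brown fence, face at x = +70, and brown end stops, faces at y = +-87, stand 10 mm above the base. Closed frame: bored stile centred at x = +54, plain stile at -54, both y = 0; rails at x = 0.
- jaw (a joint): Travel of the sliding jaw (m) along jig +x: 0 = right back (starts at 0 to 0.004, leaving the pieces over 30 mm to spare along x), 0.034 = pieces tight (end stop 0.040). Slides stiffly, about 4 N, and stays put. Dark wooden bar 120 mm long along y, 10.5 mm above the base, its pressing face at jig x = -104 mm plus the travel.
- jaw_knob (a point): Top centre of the jaw's upright round red knob: 27 mm across, 32 mm tall, its top 64 mm above the table; at jig x = -146 mm plus the jaw's travel, y = 0. Moves with the jaw.
- wide_nest: Wider blue nest fixed on the jig's base: two low blue bars, 44 mm long along x, 10 mm high with rounded tops, 58 mm apart inside (y = +-29). Takes the wide rail. Origin midway between the bars on the base's top face, 12 mm above the table; axes parallel to the jig's. Lies at jig x = -8, y = +50 or -50 mm.
- narrow_nest: Narrower blue nest, like the other but with its bars 38 mm apart inside (y = +-19 mm). Takes the narrow rail. Origin midway between the bars on the base's top face; axes parallel to the jig's. Lies at the other end of the jig from the wide nest.
- bored_stile: New pale pine stile with two dark round hinge holes (20 mm across, 52 mm either side of the middle) in its upper face. 32 mm wide along x, 160 mm long along y, 28 mm high. Origin: centre of the underside. The same when turned half round.
- plain_stile: New pale pine stile without holes. 32 mm wide along x, 160 mm long along y, 28 mm high. Origin: centre of the underside. The same when turned half round.
- wide_rail: New pale pine wide rail: 76 mm long along x (the way it spans from stile to stile), 50 mm wide along y, 28 mm high. Origin: centre of the underside. The same when turned half round.
- narrow_rail: New pale pine narrow rail: 76 mm long along x (the way it spans from stile to stile), 30 mm wide along y, 28 mm high. Origin: centre of the underside. The same when turned half round.

How it is judged (in metres and radians):
At the end, for the whole second after the job is handed in: All four pieces lie flat, released and still: stiles at jig x = +54 (bored) and -54 mm within 6 mm, y = 0 within 12 mm; rails at x = 0 within 6 mm, within 8 mm of their nests' middles; stiles parallel to the fence within 0.06 rad, rails square to it within 0.08; jaw at 0.030 m or more (x of bored_stile in the frame of jig between 0.048 and 0.06 m and y of bored_stile in the frame of jig between -0.012 and 0.012 m and angle between the y axis of each of bored_stile, plain_stile and the y axis of jig, either way round below 0.06 rad and x of plain_stile in the frame of jig between -0.06 and -0.048 m and y of plain_stile in the frame of jig between -0.012 and 0.012 m and x of wide_rail in the frame of jig between -0.006 and 0.006 m and y of wide_rail in the frame of wide_nest between -0.008 and 0.008 m and angle between the x axis of each of wide_rail, narrow_rail and the x axis of jig, either way round below 0.08 rad and x of narrow_rail in the frame of jig between -0.006 and 0.006 m and y of narrow_rail in the frame of narrow_nest between -0.008 and 0.008 m and z of bored_stile in the frame of jig between 0.009 and 0.015 m and angle between each of bored_stile, plain_stile, wide_rail, narrow_rail's own z axis and vertical below 0.06 rad and linear speed of each of bored_stile, plain_stile, wide_rail, narrow_rail below 0.02 m/s and z of plain_stile in the frame of jig between 0.009 and 0.015 m and z of wide_rail in the frame of jig between 0.009 and 0.015 m and z of narrow_rail in the frame of jig between 0.009 and 0.015 m and value of joint jaw above 0.03 m); the robot touches nothing.
It also fails if it takes over 115 s, if anything falls off the work surface, if the arm or the gripper's body presses on something with over 40 N, if the wrist force passes 120 N, or if a joint passes its speed limit or range.

### The arm

A 6-joint arm with a two-finger parallel gripper is mounted at the origin on a cart in front of the work surface, level with it; the furniture and walls round the work are solid. World frame = base frame: x ahead of the robot, y to its left, z up, the work surface at z = 0. Lengths are in m, angles in degrees, forces in N, time in s.
With the tool pointing down it reaches from about 0.25 to 0.725 m from the base axis. Payload 9.7 kg.
Tool frame: the origin (TCP) lies on the centre line of the jaws, within the pads' length; the fingertips stand ahead of it and the grasp point (between the pads) lies 11 mm behind it (robot.tip_reach is the z of the fingertips in the tool frame, in m); z points along the fingers, y is the line along which they close (so a half turn about z gives the same grasp; the last joint's range is limited). The gripper opens to 85 mm and grips with 20 to 120 N. Pads are 22 mm wide; open, the fingers measure 114 mm over their backs; the gripper's body (76 mm by 85 mm) begins 54 mm behind the grasp point. The pads swing forward as they close: fully open they stand 13 mm farther back than shut.
Start: joints at [-73.568, 4.979, 10.078, 95.1, 0, 90], TCP at [0.156, -0.528, 0.239] pointing down, gripper open.
Joint ranges: [-179.16, 179.16], [-48.56, 103.87], [-65.8, 70.77], [-126.05, 130.52], [-82.76, 87.17], [-180, 180]. Speed limits (degrees/s): [127.2, 127.2, 147.25, 180, 180, 180].

### API

Orientations are given as [roll, pitch, yaw] about the fixed x, y, z axes, in that order (R = Rz(yaw) Ry(pitch) Rx(roll)).
In Python, from plant import robot, readout, cams, job, finder gives the robot as it stands. Calls block until the motion is done:
- robot.reach(position, orientation): joint-space move of the TCP to a pose.
- robot.movel(position, orientation=None, vel=0.15, stop_force=None): straight line of the TCP; orientation=None keeps the orientation; vel is the mean speed in m/s. With stop_force (N) it stops when the force on the tool has changed by that much, and returns True; else False.
- robot.move_j(angles): joint-space move.
- robot.move_gripper(opening): finger opening in m; the grip force is fixed at half the most; returns when the fingers have stopped.
- robot.wait(seconds).
- robot.inverse_kinematics(position, orientation): joint angles nearest the present ones, or None.
- readout.get_state(): the state.
- cams.capture(name): name is "side" or "top" or "wrist"; returns a dict with "image" (420x560x3 uint8, red, green, blue), "intrinsics" (3x3 intrinsics, pixels), "R" (3x3) and "t" (3): a world point X has camera coordinates R X + t; the wrist camera has in their place "tool_from_camera" (4x4, takes a point from camera to tool coordinates, whose origin is the TCP and whose axes are the flange's). Camera axes: x right, y down, z forward; pixel columns grow to the right and rows downward; lengths in m; the calibration is good to about 2 mm. A picture is of the moment at which its call begins: read the wrist's pose just before it. There is no depth.
A pose or a line that the arm cannot do raises robot.IKError and nothing moves.
- job.close_job(): hands the job in; it is judged then, once.
Trained networks look in a picture, given as the dict that the camera call returned (one of the last four; its "shot" number tells which), for a name from the list of things; names that differ only in an ending like _2 or _b are one class to them, and where a whole thing is asked for, a point or a joint stands for the part that bears it (a point fixed in the world has none). Each returns a list of dicts, best first, with "confidence" (0 to 1); they miss things now and then, are a little off and sometimes report something else, mostly with a low value. They report only what shows in the picture. A call takes as long as a camera call.
- finder.masks_of(picture, thing): "mask" (420x560 bool, what is visible of it) and "at" ([column, row] in pixels, amid what is visible of it).
The state is a dict: "t": time; "joints": joint angles; "qd": joint speeds; "joint_torque": joint torques, N m; "position": TCP position; "tool_rot": TCP orientation; "contact_force": force on the tool from outside, world axes, zero at the start; "ft_torque": the same for the moment, N m; "gripper_width": finger opening in m; "grasp_force": force on a finger pad.
Only numpy, scipy, OpenCV 4.12 (cv2) and the standard library are available. Lean on these libraries where they do the work, as an engineer would, in place of code of your own. Each camera call takes 0.05 s, during which the arm holds its last target. There are 200 camera calls.

## Working session

There is one attempt and no reset: what is moved stays moved. The work goes in short steps, each a Python script; the robot and the scene stay as the last script left them, time stands still between calls to the robot, and variables do not carry over. Pictures are saved under pics/ and viewed, at most 14 in all, crops included, and the job is handed in when it is done.

```bash
mkdir -p pics; ls
python3 - <<'E'
from plant import robot, readout, cams, job, finder
import cv2
s=readout.get_state(); print(s['t'],s['position'],s['tool_rot'],robot.tip_reach)
ims=[]
for n in ['top','side']:
    p=cams.capture(n); cv2.imwrite(f'pics/{n}0.png',p['image'][:,:,::-1]); print(n,p['intrinsics'],p['R'],p['t'])
    for th in ['jig','jaw_knob','wide_nest','narrow_nest','bored_stile','plain_stile','wide_rail','narrow_rail']:
        print(th,[(round(d['confidence'],2),d['at'],int(d['mask'].sum())) for d in finder.masks_of(p,th)][:4])
E
```

```text
pics
plant.py
0.0 [ 0.15552928 -0.52733311  0.23858834] [-1.79926085e+02 -1.51762881e-03  1.64310399e+01] 0.008
top [[537.32097331   0.         272.49928126]
 [  0.         537.32097331 211.64143654]
 [  0.           0.           1.        ]] [[ 0.01401612 -0.99986747  0.00828164]
 [-0.99399565 -0.01483174 -0.10840974]
 [ 0.1085182  -0.00671243 -0.9940718 ]] [-0.0313966   0.45635441  1.40082809]
jig [(0.98, [379.1, 188.0], 6236)]
jaw_knob [(0.61, [370.4, 221.4], 455), (0.18, [193.1, 222.3], 826)]
wide_nest [(0.64, [400.4, 193.4], 372)]
narrow_nest [(0.67, [367.7, 175.6], 286), (0.67, [367.7, 222.6], 407)]
bored_stile [(0.85, [196.0, 220.0], 718)]
plain_stile [(0.67, [302.4, 201.8], 685)]
wide_rail [(0.83, [154.9, 216.3], 615)]
narrow_rail [(0.78, [239.6, 198.5], 325), (0.38, [365.9, 178.1], 246)]
side [[434.81773604   0.         288.08164449]
 [  0.         434.81773604 212.64978228]
 [  0.           0.           1.        ]] [[-0.98236788 -0.1853203   0.02469272]
 [-0.09592215  0.38623824 -0.91739793]
 [ 0.16047519 -0.90359084 -0.39720437]] [0.46239963 0.10802243 1.15379378]
jig [(0.96, [292.4, 195.4], 1599)]
jaw_knob [(0.73, [316.7, 192.2], 151)]
wide_nest [(0.68, [293.1, 184.5], 81)]
narrow_nest [(0.49, [277.5, 191.2], 99)]
bored_stile [(0.7, [289.2, 261.5], 971)]
plain_stile [(0.79, [285.2, 213.3], 618)]
wide_rail [(0.82, [278.9, 285.9], 547), (0.43, [279.4, 194.0], 110)]
narrow_rail [(0.24, [289.8, 262.0], 929), (0.21, [275.2, 285.3], 497)]
```

Run:
```python
import cv2
a=cv2.imread('pics/top0.png'); cv2.imwrite('pics/topc.png',cv2.resize(a[130:300,110:450],(800,400),interpolation=cv2.INTER_CUBIC))
```

```text
(no output)
```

View pics/topc.png

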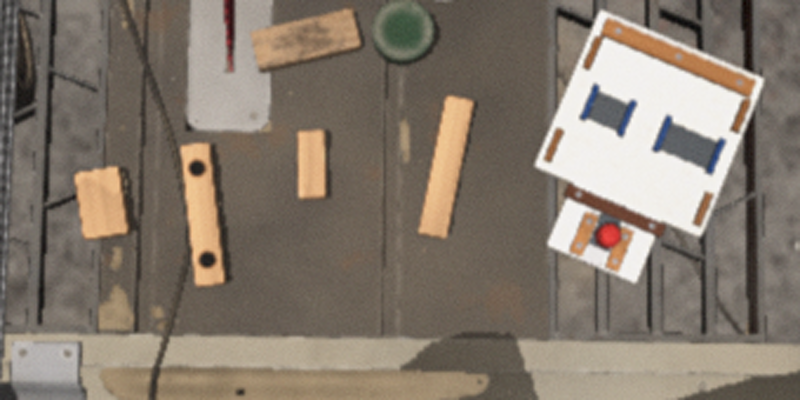

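View pics/top0.png

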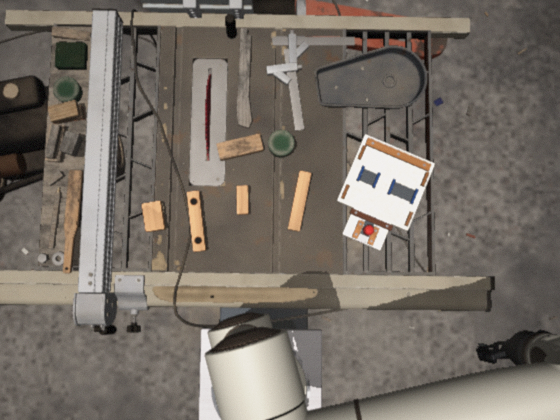

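View pics/side0.png

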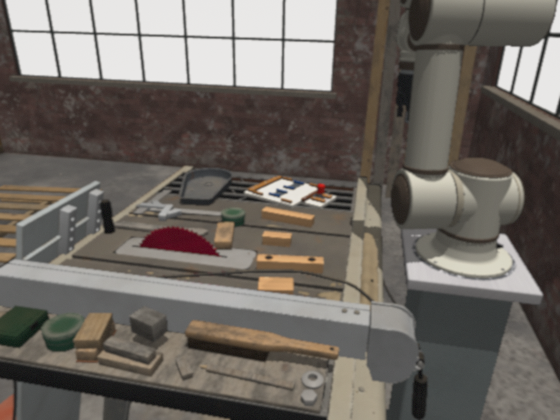

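```bash
cat > h.py <<'E'
from plant import robot, readout, cams, job, finder
import numpy as np, cv2
from scipy.optimize import minimize
from scipy.spatial.transform import Rotation as Ro
DIM=dict(bored_stile=(.032,.160,.028),plain_stile=(.032,.160,.028),wide_rail=(.076,.050,.028),narrow_rail=(.076,.030,.028))
def shot(n):
    s=readout.get_state(); p=cams.capture(n)
    if n=='wrist':
        T=np.eye(4); T[:3,:3]=Ro.from_euler('xyz',s['tool_rot'],degrees=True).as_matrix(); T[:3,3]=s['position']
        M=np.linalg.inv(T@p['tool_from_camera']); p['R'],p['t']=M[:3,:3],M[:3,3]
    return p
def proj(p,X):
    c=np.asarray(X)@p['R'].T+p['t']; u=c@p['intrinsics'].T; return u[:,:2]/u[:,2:]
def back(p,uv,z):
    uv=np.atleast_2d(uv); d=np.c_[uv,np.ones(len(uv))]@np.linalg.inv(p['intrinsics']).T@p['R']
    c=-p['R'].T@p['t']; return (c+d*((z-c[2])/d[:,2:]))[:,:2]
def xf(q,P): # 2D pose (x,y,yaw rad)
    c,s=np.cos(q[2]),np.sin(q[2]); P=np.asarray(P,float); o=P.copy()
    o[:,0]=q[0]+c*P[:,0]-s*P[:,1]; o[:,1]=q[1]+s*P[:,0]+c*P[:,1]; return o
def fitbox(p,mask,dim,z0=0,q0=None):
    "pose of a box whose silhouette best matches the mask"
    a,b,h=dim; B=np.array([[i*a/2,j*b/2,z0+k*h] for i in(-1,1) for j in(-1,1) for k in(0,1)])
    m=cv2.GaussianBlur(mask.astype(np.float32),(0,0),1)
    def cost(q):
        hull=cv2.convexHull(proj(p,xf(q,B)).astype(np.float32)); r=np.zeros(mask.shape,np.uint8)
        cv2.fillConvexPoly(r,np.round(hull*16).astype(np.int32),255,cv2.LINE_AA,4)
        r=cv2.GaussianBlur(r.astype(np.float32)/255,(0,0),1); return ((r-m)**2).sum()/mask.sum()
    if q0 is None:
        ys,xs=np.nonzero(mask); w=back(p,np.c_[xs,ys].astype(float),z0+h*.8)
        ev,V=np.linalg.eigh(np.cov(w.T)); l=V[:,1]; th=np.arctan2(l[1],l[0])-(np.pi/2 if b>a else 0)
        q0=[*w.mean(0),th]
    S=np.array([[0,0,0],[.006,0,0],[0,.006,0],[0,0,.15]])
    r=minimize(cost,q0,method='Nelder-Mead',options=dict(initial_simplex=np.array(q0)+S,xatol=1e-4,fatol=1e-5))
    q=r.x; q[2]=(q[2]+np.pi/2)%np.pi-np.pi/2; return q,r.fun
E
python3 - <<'E'
from h import *
p=shot('top')
for n,d in DIM.items():
    m=finder.masks_of(p,n)[0]['mask']; print(n,*fitbox(p,m,d))
for n,z in [('jig',.012),('jaw_knob',.05),('wide_nest',.022)]:
    f=finder.masks_of(p,n)[0]; print(n,back(p,f['at'],z))
print('narrow',back(p,[367.7,175.6],.022))
w=cams.capture('wrist'); print(w['intrinsics'],w['tool_from_camera'])
E
```

```text
bored_stile [ 0.43088081  0.17753894 -1.42848985] 0.06203469752007235
plain_stile [ 0.48998116 -0.09555611  1.38436422] 0.030908319470692582
wide_rail [0.44229003 0.29283488 0.14471765] 0.01615935704397444
narrow_rail [0.48969513 0.05678916 0.04343473] 0.03356607249706467
jig [[ 0.52244085 -0.30987688]]
jaw_knob [[ 0.43800072 -0.27901629]]
wide_nest [[ 0.51278853 -0.37847038]]
narrow [[ 0.5581394 -0.2788105]]
[[326.48691489   0.         279.8122909 ]
 [  0.         326.48691489 211.95054738]
 [  0.           0.           1.        ]] [[ 2.59359854e-04 -9.54026271e-01 -2.99722883e-01  7.72299081e-02]
 [ 9.99999909e-01  1.46014273e-04  4.00564606e-04 -4.98800838e-04]
 [-3.38385339e-04 -2.99722960e-01  9.54026222e-01 -1.35178673e-01]
 [ 0.00000000e+00  0.00000000e+00  0.00000000e+00  1.00000000e+00]]
```

Run:
```python
from h import *
yaw=-24.5; c=np.array([.543,-.332]); d=np.array([np.cos(np.radians(yaw)),np.sin(np.radians(yaw))])
t=c-d*.05-d*.02
robot.reach([*t,.28],[180,0,yaw]); s=readout.get_state(); print(s['t'],s['position'],s['joints'])
p=shot('wrist'); cv2.imwrite('pics/w1.png',p['image'][:,:,::-1])
np.savez('w1.npz',image=p['image'],K=p['intrinsics'],R=p['R'],t=p['t'])
for n,z in [('jig',.012),('jaw_knob',.048),('wide_nest',.02),('narrow_nest',.02)]:
    for f in finder.masks_of(p,n)[:2]: print(n,f['confidence'],f['at'],f['mask'].sum(),back(p,f['at'],z))
```

```text
2.8167 [ 0.478928   -0.30349336  0.27988348] [-3.23560741e+01  8.54854661e+00  1.85610846e+01  1.00022946e+02
 -1.24421002e-02  1.72147233e+02]
jig 0.76 [278.0, 110.7] 32591 [[ 0.54859029 -0.33222869]]
jaw_knob 0.67 [279.2, 208.5] 2064 [[ 0.44828778 -0.28807975]]
wide_nest 0.75 [320.6, 117.0] 2119 [[ 0.52171946 -0.37442176]]
narrow_nest 0.86 [234.0, 121.7] 1600 [[ 0.55873452 -0.28045161]]
```

View pics/w1.png

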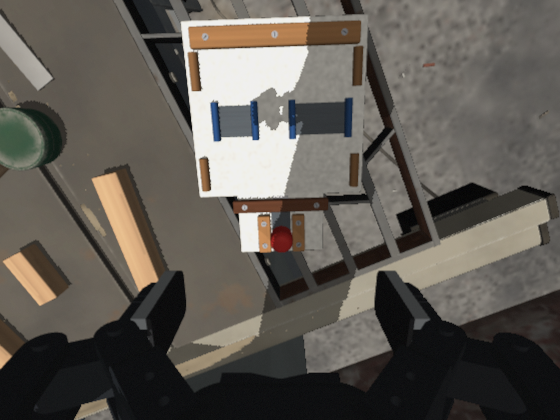

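```bash
cat > jigfit.py <<'E'
from h import *
from scipy.optimize import least_squares
d=np.load('w1.npz'); p=dict(R=d['R'],t=d['t'],intrinsics=d['K']); im=d['image']
hsv=cv2.cvtColor(im,cv2.COLOR_RGB2HSV)
blue=cv2.inRange(hsv,(105,120,40),(130,255,255)); blue[:90]=0; blue[150:]=0; blue[:,:200]=0; blue[:,370:]=0
n,l,st,ce=cv2.connectedComponentsWithStats(blue); k=[i for i in range(1,n) if st[i,4]>60]
k.sort(key=lambda i:ce[i,0]); print(st[k],ce[k])
uv=ce[k]
def pred(q):
    y=np.array([50+19+q[3],50-19-q[3],-50+29+q[3],-50-29-q[3]])/1000
    return proj(p,xf(q,np.c_[np.full(4,-.008),y,np.full(4,.018)]))
r=least_squares(lambda q:(pred(q)-uv).ravel(),[.546,-.333,np.radians(-24.5),4],x_scale=[.01,.01,.01,1])
print('bars',r.x,np.degrees(r.x[2]),np.round(r.fun,2))
q=r.x
c=np.array([[.1,.103,.012],[.1,-.103,.012],[-.1,-.103,.012],[-.1,.103,.012],[.07,.08,.022],[.07,-.08,.022],[-.146,0,.064],[-.104,.06,.0225],[-.104,-.06,.0225]])
u=proj(p,xf(q,c)); print(u.round(1))
v=im.copy()
for a in u: cv2.circle(v,tuple(int(x*8) for x in a),12,(0,255,0),-1,cv2.LINE_AA,3)
cv2.imwrite('pics/jf.png',cv2.resize(v[0:260,170:390],None,fx=2.3,fy=2.3,interpolation=cv2.INTER_NEAREST)[:,:,::-1])
E
python3 jigfit.py
```

```text
[[211 103  10  38 242]
 [251 102   8  38 231]
 [289 100   7  39 215]
 [345  98   7  39 248]] [[215.42561983 121.23966942]
 [254.16450216 120.36796537]
 [291.86511628 118.39534884]
 [347.87096774 116.70967742]]
bars [ 0.54772086 -0.3305934  -0.39314074  3.71568579] -22.52530521817648 [-0.15  0.16 -0.19 -0.35  0.16  0.27  0.17 -0.05]
[[179.4  19.7]
 [368.5  12.3]
 [361.1 191.4]
 [199.2 196.9]
 [201.2  47.5]
 [348.3  42. ]
 [281.3 243.6]
 [232.  201. ]
 [328.3 197.8]]
```

View pics/jf.png

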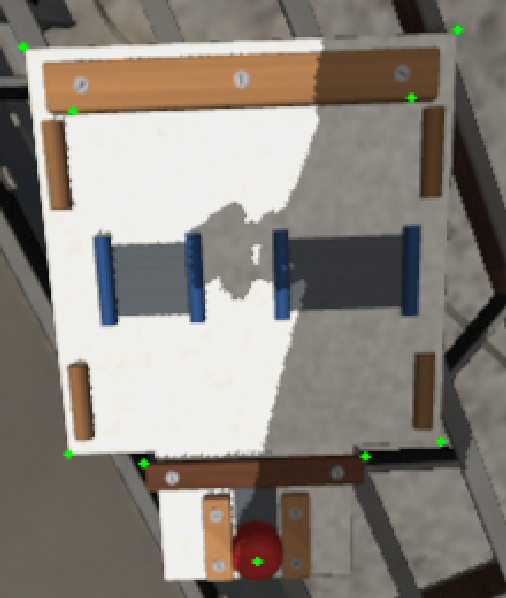

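```bash
cat >> jigfit.py <<'E'
obs=np.array([[180.9,21.7],[367.8,16.1],[364.3,195.7],[199.6,197.8]])
F=lambda q:np.r_[(pred(q)-uv).ravel(),(proj(p,xf(q,c[:4]))-obs).ravel()]
r=least_squares(F,q,x_scale=[.01,.01,.01,1],loss='soft_l1'); print(r.x,np.degrees(r.x[2]),r.fun.round(1))
np.save('jig.npy',r.x[:3])
E
python3 jigfit.py | tail -4
python3 - <<'E'
from h import *
# survey pieces from two wrist views on the way
for i,(x,y) in enumerate([(.44,-.02),(.40,.22)]):
    robot.reach([x,y,.27],[180,0,0]); p=shot('wrist')
    cv2.imwrite(f'pics/s{i}.png',p['image'][:,:,::-1]); 
    for n in DIM:
        for f in finder.masks_of(p,n)[:1]:
            print(i,n,round(f['confidence'],2),f['at'],f['mask'].sum(),*fitbox(p,f['mask'],DIM[n]))
s=readout.get_state(); print(s['t'],s['joints'])
E
```

```text
[232.  201. ]
 [328.3 197.8]]
[ 0.54648376 -0.33038841 -0.39418453  3.74736891] -22.585109837235787 [ 0.2  1.2  0.1  0.7  0.4  1.4  0.4  1.1 -1.  -0.9  1.  -2.4 -3.1 -3.2
 -0.1 -0.1]
0 bored_stile 0.55 [116.0, 175.6] 4774 [ 0.43273791  0.17831263 -1.43197154] 0.048872993638638326
0 plain_stile 0.76 [348.6, 127.8] 4678 [ 0.49089656 -0.0953093   1.38373395] 0.014449626372990928
0 wide_rail 0.82 [22.7, 175.9] 3247 [0.44386939 0.29384825 0.17925061] 0.007692377568025533
0 narrow_rail 0.87 [214.1, 133.6] 2084 [0.49162791 0.0572008  0.04792156] 0.018199069486240966
1 bored_stile 0.72 [315.6, 141.5] 4166 [ 0.43311004  0.17844968 -1.43082369] 0.012393108996072185
1 plain_stile 0.57 [547.1, 125.4] 3213 [ 0.49157127 -0.09677597  1.37432532] 0.005759697779665252
1 wide_rail 0.79 [217.3, 137.8] 3158 [0.4433651  0.29258544 0.18813219] 0.022151971180428425
1 narrow_rail 0.69 [428.4, 93.7] 2617 [0.49153976 0.05698836 0.0388637 ] 0.030570188004140596
9.3833 [ 2.88072907e+01 -6.95031895e+00  1.76469843e+00  9.87155223e+01
  7.38949734e-05 -1.51185988e+02]
```

View pics/s1.png

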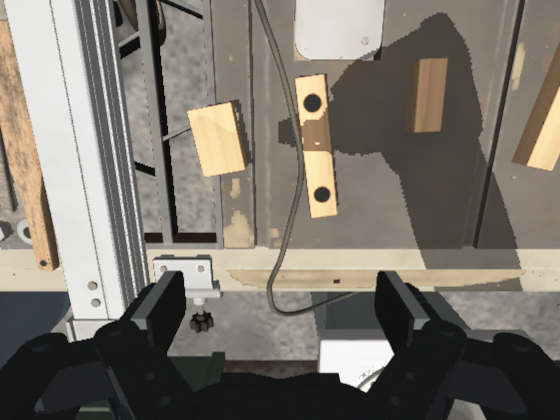

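```bash
cat >> h.py <<'E'
PIECE=dict(bored_stile=[.4330,.1784,-1.431],plain_stile=[.4909,-.0954,1.383],wide_rail=[.4435,.2930,.184],narrow_rail=[.4915,.0571,.043])
def wr(a): return (a+180)%360-180
def yaw_for(x,y,psi):
    j1=np.degrees(np.arctan2(y,x)); return min([wr(psi),wr(psi+180)],key=lambda a:abs(wr(j1+180-a)))
def pickplace(n,jx,jy,zg=.018):
    J=np.load('jig.npy'); q=PIECE[n]; st='stile' in n; w=DIM[n][0 if st else 1]; off=90 if st else 0
    psi=yaw_for(q[0],q[1],np.degrees(q[2])+off); o=[180,0,psi]
    robot.move_gripper(min(.085,w+.022))
    robot.reach([q[0],q[1],.10],o); robot.movel([q[0],q[1],zg],vel=.12)
    robot.move_gripper(max(0,w-.012)); s=readout.get_state(); print(n,'width',s['gripper_width'],'F',s['grasp_force'],s['t'])
    robot.movel([q[0],q[1],.19],vel=.25)
    x,y=xf(J,[[jx,jy]])[0]; psi=yaw_for(x,y,np.degrees(J[2])+off)
    robot.reach([x,y,.14],[180,0,psi]); robot.movel([x,y,.012+zg+.012],vel=.15)
    hit=robot.movel([x,y,.012+zg-.001],vel=.03,stop_force=8); s=readout.get_state(); print('hit',hit,s['position'][2]-zg,s['contact_force'])
    robot.move_gripper(w+.014); robot.movel([x,y,.16],vel=.25)
    print('t',readout.get_state()['t'])
E
python3 - <<'E'
from h import *
pickplace('bored_stile',.051,0)
p=shot('wrist'); cv2.imwrite('pics/b1.png',p['image'][:,:,::-1])
E
```

```text
bored_stile width 0.03072872672510855 F 60.63403129577637 13.4083
hit True 0.013221176740082621 [-0.19839542 -0.78042584  4.57361499]
t 18.425
```

View pics/b1.png

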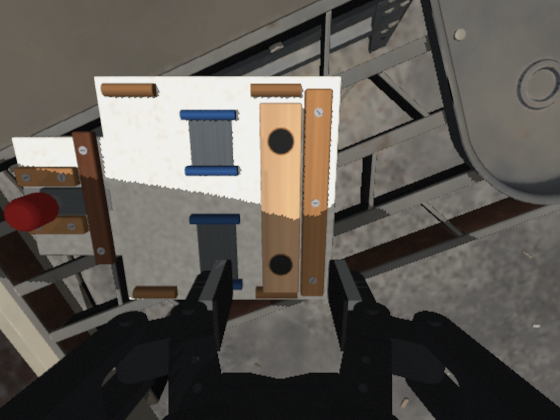

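The bored stile lies flat, parallel to the fence (column ~303) with a gap of a couple of mm, and sits between the end stops. Next, the rails.

Run:
```python
from h import *
pickplace('wide_rail',-.004,-.05,.016)
pickplace('narrow_rail',-.004,.05)
p=shot('wrist'); cv2.imwrite('pics/b2.png',p['image'][:,:,::-1])
```

```text
wide_rail width 0.04873021182733865 F 63.35379481315613 22.3917
hit True 0.013283999181439188 [-0.4118201  -0.01553206  5.12008898]
t 27.8417
narrow_rail width 0.028462585367653576 F 60.20415186882019 30.8833
hit True 0.013229992925916572 [-0.17773858  0.65315384  4.83904643]
t 35.2167
```

View pics/b2.png

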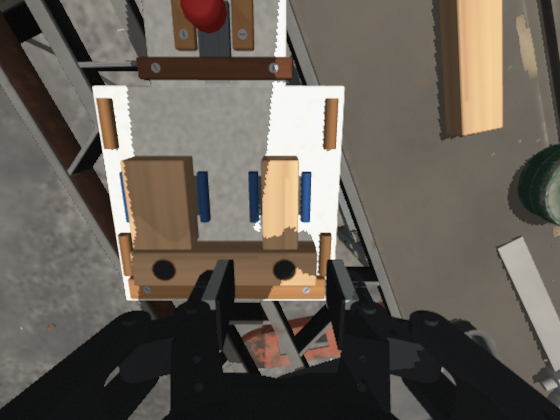

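Both rails sit flat between their blue bars, square to the stile. Next, the plain stile.

Run:
```python
from h import *
pickplace('plain_stile',-.076,0.002)
J=np.load('jig.npy')
x,y=xf(J,[[-.10,0]])[0]; robot.reach([x,y,.24],[180,0,yaw_for(x,y,np.degrees(J[2]))])
p=shot('wrist'); cv2.imwrite('pics/b3.png',p['image'][:,:,::-1])
f=finder.masks_of(p,'jaw_knob')[0]; print(f['confidence'],f['at'],f['mask'].sum())
print(proj(p,xf(J,[[-.146,0,.064],[-.146,0,.048]])))
print(readout.get_state()['t'])
```

```text
plain_stile width 0.03063890538532981 F 60.60811400413513 37.5333
hit True 0.01323504220623311 [-1.18983864  1.19775561  5.79362062]
t 41.825
0.64 [277.4, 167.9] 2509
[[278.93079872 143.89517442]
 [278.97496373 142.27235517]]
43.3333
```

View pics/b3.png

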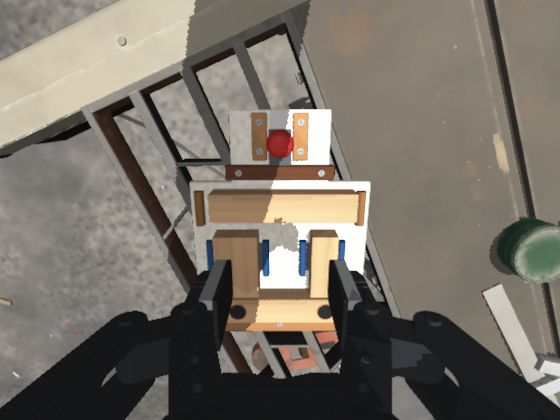

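Run:
```python
from h import *
J=np.load('jig.npy')
k=xf(J,[[-.1455,0]])[0]; psi=yaw_for(*k,np.degrees(J[2])+90)
robot.move_gripper(.055)
robot.reach([*k,.13],[180,0,psi]); robot.movel([*k,.046],vel=.1)
robot.move_gripper(.015); s=readout.get_state(); print(s['gripper_width'],s['grasp_force'],s['contact_force'])
e=xf(J,[[-.1455+.042,0]])[0]
hit=robot.movel([*e,.046],vel=.03,stop_force=25); robot.wait(.3)
s=readout.get_state(); print(hit,np.linalg.norm(s['position'][:2]-k),s['contact_force'],s['t'])
robot.move_gripper(.055); robot.movel([*s['position'][:2],.2],vel=.2)
x,y=xf(J,[[-.10,0]])[0]; robot.reach([x,y,.24],[180,0,yaw_for(x,y,np.degrees(J[2]))])
p=shot('wrist'); cv2.imwrite('pics/b4.png',p['image'][:,:,::-1])
print(proj(p,xf(J,[[-.112,0,.064]])))
for n,d in DIM.items():
    fs=finder.masks_of(p,n)
    if fs:
        q,c=fitbox(p,fs[0]['mask'],d,.012); D=q[:2]-J[:2]; a=J[2]; print(n,fs[0]['confidence'],np.cos(a)*D[0]+np.sin(a)*D[1],-np.sin(a)*D[0]+np.cos(a)*D[1],q[2]-a,c)
print(readout.get_state()['t'])
```

```text
0.02416764450451567 59.04545355588198 [-1.09641943  0.44386987  5.76783137]
True 0.03395294374478021 [-2.1410329   0.86212679  5.8507042 ] 47.75
[[279.0491103  179.53118133]]
bored_stile 0.88 0.055955911609759316 -0.0003800713152771057 0.022716314569334373 0.34406295028818445
plain_stile 0.88 -0.05333010548184508 0.004090212095246692 0.0021838812406758668 0.08647644893632948
wide_rail 0.56 0.007358150110445945 -0.04889059378591397 -0.01625181287341143 0.2953977197828786
narrow_rail 0.98 0.00755887694474271 0.05031391035538999 0.018794459396097196 0.13909929345819244
50.7167
```

View pics/b4.png

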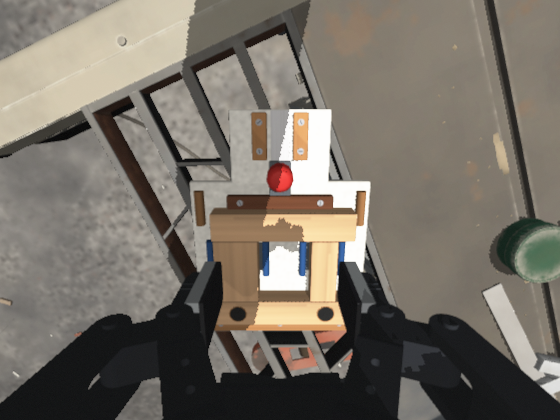

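The knob is now at (280,178), which is about 34 mm of travel, and the joints look closed. I'll check from an unobstructed pose before handing in.

Run:
```python
from h import *
J=np.load('jig.npy'); x,y=xf(J,[[.04,0]])[0]
robot.reach([*xf(J,[[-.13,0]])[0],.25],[180,0,-22.6])
p=shot('wrist'); cv2.imwrite('pics/b5.png',cv2.resize(p['image'][0:290,130:430],None,fx=2,fy=2)[:,:,::-1])
for n,d in DIM.items():
    fs=finder.masks_of(p,n)
    if fs:
        q,c=fitbox(p,fs[0]['mask'],d,.012); D=q[:2]-J[:2]; a=J[2]; print(n,fs[0]['confidence'],np.cos(a)*D[0]+np.sin(a)*D[1],-np.sin(a)*D[0]+np.cos(a)*D[1],q[2]-a,c)
print(readout.get_state()['t'])
```

```text
bored_stile 0.55 0.05945800862119484 0.0015248739232284064 0.0344886880217295 0.1911355194131073
plain_stile 0.62 -0.05290454623915419 0.004179258184300247 -0.0022687148978554617 0.011509268891577627
wide_rail 0.87 0.0010569375215421332 -0.04912351741557048 -0.009845726114451281 0.021078653538480718
narrow_rail 0.94 0.00043154217744356335 0.050729704844180976 0.002219538399172827 0.050799948071676586
53.6083
```

View pics/b5.png

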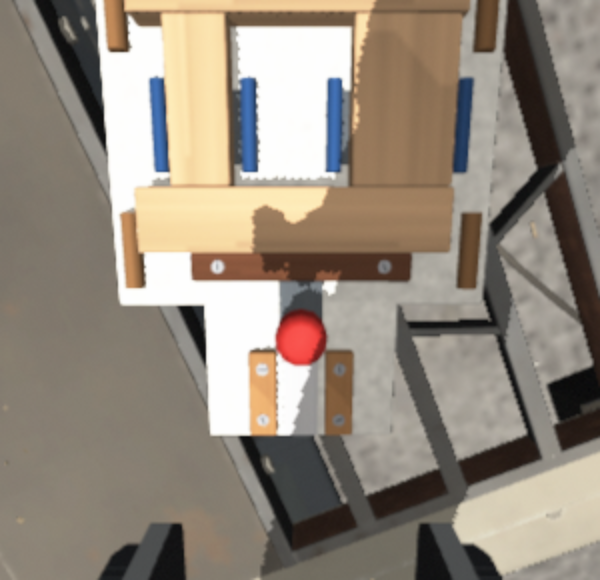

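The rails are centred and square, and the plain stile sits tight against the jaw. The only poor fit is the bored stile, which is cropped at the picture's edge. All joints are closed.

```bash
python3 -c "
from plant import job; print(job.close_job())"
```

```text
the job is handed in; nothing more can be done
None
```

The four pieces are laid up in the jig with the jaw pushed about 34 mm to tight and released, and the job is handed in at about 54 s; the bored stile's final position was only partly in view in the last check, and no verdict came back.

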